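# Load a roller strip into the spring magazine and close its rail

## Task

Load the strip with the orange tab into the magazine's channel: press its end gently against the red spring follower until its other end drops behind the brass lip, so that it lies fully down in the channel, then slide the rail over it until it is fully closed and let go. Feel your way (the channel unit is set by hand and its place along the base is not known exactly): never press the strip against the magazine with more than 25 N, and leave the blue-tabbed strip and everything else on the bench alone.

Things in the scene. Friction and masses are not known exactly. Their poses are not given: they have to be found in the camera images.
- strip: Roller strip to load: dark steel bar 100 long (x) x 14 wide (y) x 17 high, about 0.13 kg, with an upright orange grip tab 22 (x) x 10 (y) x 26 high in the middle of its top (tab from 17 to 43 above the underside). Origin: centre of the underside, z up. It is the same either way round. It starts lying upright on the bench.
- spare: Bystander: a strip of the same size with a blue tab. Origin: centre of the underside.
- magazine: Fixed aluminium base 268 x 84 x 12, spanning x -150 to +118, y -42 to +42 mm from its origin (on its underside); z up, +x along the channel to the follower. The steel channel unit on it is clamped by hand at an unmeasured offset s of -14 to +14 mm along x (fixed while working; centred across). When loaded, a strip's underside is at z = 16 and its middle at x = 0+s.
- lip_nominal (a point): Where the brass lip's top inner edge would be at s = 0: magazine x -50, z 22 mm. The lip (6 thick, top 6 above the floor) closes the channel's -x end and is open above: a strip can slide in over it. Channel: y = 0, 16 wide, floor at z = 16, walls to z = 28 with a flared mouth to about 32, from x -56+s to 76+s.
- follower_nominal (a point): Where the foot of the red follower's resting face would be at s = 0: magazine x +36, z 16 mm. Face 14.5 wide, top at z = 35.5. It pushes back up to 17 mm in +x to a hard stop (at 14 mm a 100 mm strip just clears the lip). Spring 2 N at rest, +0.15 N per mm, about 4.6 N at the stop. Behind, from x 80+s: housing to z = 40, clamp lever to z = 70.
- rail (a joint): Rail: aluminium bridge 40 x 76 mm with red feet and a black knob, sliding in the magazine's +x with 3 N friction. 0 = fully open, 0.072 m = closed, at its end stop. Underside at z = 35.5, 2.5 mm over a loaded strip; a strip not down blocks it. Front edge at magazine x = -102 mm open, -30 mm closed: it then covers the strip's tail, not the tab.
- rail_knob (a point): Centre of the top of the rail's black upright knob, 18 mm in diameter and 25 mm high; the bridge's top is 25 mm below this point (z = 66.5 mm in the magazine's frame).
- gauge: Bystander: dial gauge lying face up on a round black foot, 68 diameter, 80 high. Origin: centre of the underside.
- master: Bystander: steel setting ring, 84 diameter, 22 high. Origin: centre of the underside.
- wrench: Bystander: wrench lying on the bench.
- cup: Bystander: grey cup, 72 diameter, 50 high. Origin: centre of the underside.
There are look-alikes about, which are no part of the job. Leave any brown or purple look-alike of the strip alone.

How it is judged:
By the outcome, as a careful person would: the job done as asked, in the order asked, and still so for the second after the job is handed in, with the robot touching nothing.
It also fails if it takes over 58 s, if anything falls off the work surface, if the arm or the gripper's body presses on something with over 40 N, if the wrist force passes 120 N, or if a joint passes its speed limit or range.

## Robot

A 6-joint arm with a two-finger parallel gripper is mounted at the origin on the work surface. World frame = base frame: x ahead of the robot, y to its left, z up, the work surface at z = 0. Lengths are in m, angles in rad, forces in N, time in s.
With the tool pointing down it reaches from about 0.35 to 0.975 m from the base axis. Payload 4.9 kg.
Tool frame: the origin (TCP) lies at the very end of the fingers, on their centre line; the grasp point (between the pads) lies 19 mm behind it; x points along the fingers, y is the direction in which the jaws open and shut, and the axes are right-handed (so a half turn about x gives the same grasp; the last joint's range is limited). The gripper opens to 85 mm and grips with 20 to 120 N. Pads are 22 mm wide; open, the fingers measure 114 mm over their backs; the gripper's body (76 mm by 85 mm) begins 54 mm behind the grasp point. The pads swing forward as they close: fully open they stand 13 mm farther back than shut.
Start: joints at [1.179, 0.053, 1.613, -0, 1.476, -0.119], TCP at [0.168, 0.602, 0.231] pointing down, gripper open.
Joint ranges: [-3.01, 3.01], [-1.01, 2.22], [0.06, 2.58], [-1.02, 4.17], [0.09, 2.62], [-3.14, 3.14]. Speed limits (rad/s): [2.57, 2.57, 3.14, 3.14, 3.14, 3.14].

## Interface

Orientations are given as a rotation vector (axis times angle).
In Python, from station import ctrl, get_image, calibration, finish_job, search_frame, cut_out, mark_of gives the robot as it stands. The module is installed in compiled form; this text tells all that it offers.
- The arm moves only by the tool arm_command, never from a script. Its argument "plan" is a list that holds one entry, the list of rows, each a list of 7 numbers: the shift along the tool's x, y, z in m, then the turn, a rotation vector about the tool's x, y, z in degrees, then the finger opening in m, from 0 to 0.0854. A call has 1 to 20 rows; each row shifts and turns the pose as measured when the row begins, along the tool's axes as they then stand; what a row does not reach is not made up. A row lasts 1/12 s, in which the tool goes at most 41.7 mm and 7.16 degrees, less where a joint would pass 70% of its speed; a pose out of reach is approached as far as the arm can. A call with a gripper value outside its range is refused whole. The fingers move at their own pace and stop on an object; "squeeze" is the grip in N (left out, the last holds). Time passes only in rows, so rows that do not move let the fingers close. It gives the time, the measured TCP pose, the force and the opening at its end, in the units of the state.
- ctrl.get_obs(): the state, without advancing time (a new reading comes with each control period).
- get_image(name): name is "scene" or "top"; returns the picture (400x640x3 uint8, red, green, blue); there is no depth.
- calibration(name): a dict with "fx", "fy", "cx", "cy" (pixels), "cam_to_world" (4x4, takes a point from camera to world coordinates). Camera axes: x right, y down, z forward; pixel columns grow to the right and rows downward; lengths in m; the calibration is good to about 2 mm. A picture is of the moment at which its call begins. calibration takes no time and is no camera call.
- finish_job(): hands the job in, once; it reports no verdict.
Trained networks look in the newest picture that a camera, given by its name, has taken for a name from the list of things; names that differ only in an ending like _2 or _b are one class to them, and where a whole thing is asked for, a point or a joint stands for the part that bears it (a point fixed in the world has none). Each returns a list of dicts, best first, with "conf" (0 to 1); they miss things now and then, are a little off and sometimes report something else, mostly with a low value. They report only what shows in the picture. A call takes as long as a camera call. They do not tell look-alikes from the thing itself.
- search_frame(camera, thing): "at" ([x, y, z] in m, in the coordinates of the camera as it stood for that picture, good to about 4 mm: the middle of the surface that is visible of it).
- cut_out(camera, thing): "mask" (400x640 bool, what is visible of it).
- mark_of(camera, thing): "at" ([x, y, z] in m, in the coordinates of the camera as it stood for that picture, good to about 4 mm: a listed point, or the origin of a listed thing).
The state is a dict: "t": time; "q": joint angles; "dq": joint speeds; "effort": joint torques, N m; "tool_pos": TCP position; "tool_rot": TCP orientation; "contact_force": force on the tool from outside, world axes, zero at the start; "wrist_torque": the same for the moment, N m; "opening": finger opening in m.
Only numpy, scipy, OpenCV 4.12 (cv2) and the standard library are available. Lean on these libraries where they do the work, as an engineer would, in place of code of your own. Each camera call takes 0.05 s, during which the arm holds its last target. There are 200 camera calls.

## Working session

There is one attempt and no reset: what is moved stays moved. The work goes in short steps, Python scripts to look and compute and a tool call to move; the robot and the scene stay as the last step left them, time stands still between calls to the robot, and variables do not carry over. Pictures are saved under pics/ and viewed, about 8 in all and at most 12, crops included, and the job is handed in when it is done.

Besides the shell and the picture viewer there is one more tool, called in YAML: its name, and indented under it one key for each argument. arm_command: Moves the arm, as the interface text tells. Its arguments: {"type":"object","properties":{"plan":{"type":"array","items":{"type":"array","items":{"type":"array","items":{"type":"number"}}}},"squeeze":{"type":"number"}},"required":["plan"]}

```bash
mkdir -p pics; cat > h.py <<'E'
import numpy as np, cv2
from station import *
from scipy.spatial.transform import Rotation as R
def w(cam,p):
    T=np.array(calibration(cam)["cam_to_world"]); return T[:3,:3]@np.array(p)+T[:3,3]
def ray(cam,u,v,z):
    c=calibration(cam);T=np.array(c["cam_to_world"]);d=T[:3,:3]@np.array([(u-c["cx"])/c["fx"],(v-c["cy"])/c["fy"],1])
    return T[:3,3]+d*(z-T[2,3])/d[2]
def pix(cam,p):
    c=calibration(cam);T=np.linalg.inv(np.array(c["cam_to_world"]));q=T[:3,:3]@np.array(p)+T[:3,3]
    return [c["fx"]*q[0]/q[2]+c["cx"],c["fy"]*q[1]/q[2]+c["cy"]]
def save(im,n,s=1): cv2.imwrite("pics/"+n,cv2.resize(im[...,::-1],None,fx=s,fy=s,interpolation=cv2.INTER_CUBIC))
E
python3 - <<'E'
from h import *
for c in("scene","top"):
    save(get_image(c),c+"0.png")
    print(c,np.round(calibration(c)["cam_to_world"],3).tolist(),calibration(c)["fx"])
    for t in("strip","magazine","rail_knob","lip_nominal","follower_nominal"):
        print(t,[(np.round(w(c,d["at"]),4).tolist(),round(d["conf"],2)) for d in mark_of(c,t)][:5])
o=ctrl.get_obs();print({k:np.round(v,3).tolist() for k,v in o.items()}); print(R.from_rotvec(o["tool_rot"]).as_matrix().round(3))
E
```

```text
scene [[-0.875, 0.295, -0.384, 1.044], [0.484, 0.506, -0.714, 0.968], [-0.016, -0.811, -0.585, 0.849], [0.0, 0.0, 0.0, 1.0]] 503.7962608208089
strip [([0.4189, 0.0116, -0.0025], 0.81), ([0.3623, 0.224, 0.0019], 0.58), ([0.464, 0.1442, 0.0012], 0.56)]
magazine [([0.6054, 0.0387, -0.0023], 0.57)]
rail_knob [([0.5843, -0.0706, 0.0662], 0.71), ([0.5156, -0.3601, -0.0002], 0.63)]
lip_nominal [([0.5981, -0.0057, 0.021], 0.67)]
follower_nominal [([0.6154, 0.0776, 0.0177], 0.89)]
top [[-0.014, -0.981, 0.193, 0.313], [-1.0, 0.014, -0.003, -0.0], [0.0, -0.193, -0.981, 1.149], [0.0, 0.0, 0.0, 1.0]] 424.0512329233241
strip [([0.3705, 0.2227, 0.0001], 0.61), ([0.4622, 0.1391, 0.0017], 0.54), ([0.4213, 0.0057, -0.0022], 0.54)]
magazine [([0.6112, 0.0384, -0.0002], 0.74)]
rail_knob [([0.5836, -0.0757, 0.0664], 0.73)]
lip_nominal [([0.6022, -0.0079, 0.0193], 0.91)]
follower_nominal [([0.6146, 0.0737, 0.016], 0.68)]
{'t': 0.6, 'q': [1.179, 0.053, 1.613, -0.0, 1.476, -0.119], 'dq': [-0.001, -0.0, 0.002, 0.0, 0.001, -0.002], 'effort': [-0.001, -39.34, -37.023, -0.0, 0.001, 0.0], 'tool_pos': [0.168, 0.602, 0.231], 'tool_rot': [0.214, 1.56, -0.214], 'contact_force': [0.13, 0.125, 0.324], 'wrist_torque': [-0.012, 0.022, -0.031], 'opening': 0.086}
[[ 0.     0.269  0.963]
 [-0.     0.963 -0.269]
 [-1.     0.     0.   ]]
```

View pics/scene0.png

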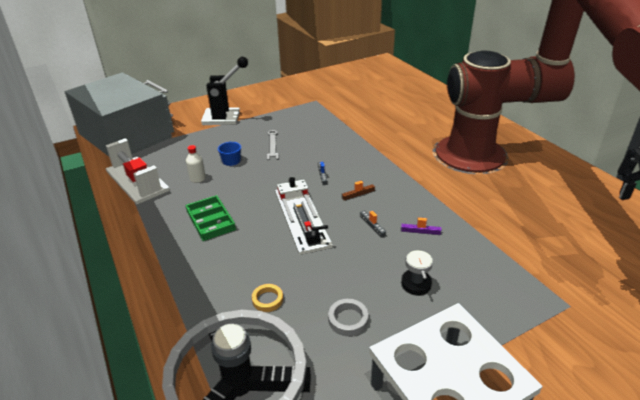

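View pics/top0.png

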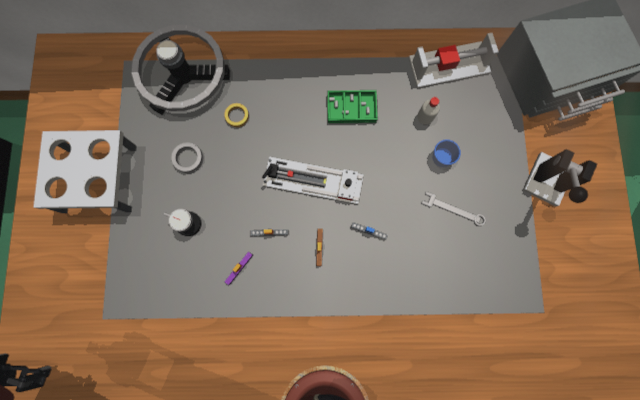

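Both pictures show the same bench. Candidates for the strip in the top image are grey with an orange tab at (269,233), brown with an orange tab at (319,247), purple at (238,268) and blue-tabbed at (369,230). I choose the grey one at (269,233). The magazine runs from the rail and knob at (348,183) to the follower at (290,173) and the lever at (270,170).

```bash
python3 - <<'E'
from h import *
im=get_image("top"); save(im[150:250,230:390],"crop1.png",5)
s=get_image("scene"); 
for cam,I,(x0,x1,y0,y1) in(("top",im,(245,295,222,244)),("scene",s,(355,390,205,240))):
    h=cv2.cvtColor(I,cv2.COLOR_RGB2HSV)[y0:y1,x0:x1]
    m=(h[...,0]>5)&(h[...,0]<25)&(h[...,1]>150)&(h[...,2]>120)
    v,u=np.nonzero(m);u=u+x0;v=v+y0;print(cam,"tab",len(u),u.mean(),v.mean(),ray(cam,u.mean(),v.mean(),.037 if cam=="top" else .034).round(4))
M=[d for d in cut_out("top","strip")]
for d in M:
    v,u=np.nonzero(d["mask"]);P=np.array([ray("top",a,b,.017)[:2] for a,b in zip(u,v)]);c=P.mean(0);e=np.linalg.svd(P-c,full_matrices=False)
    print("strip",d["conf"],len(u),c.round(4),e[2][0].round(3),np.ptp((P-c)@e[2][0]))
d=cut_out("top","magazine")[0];m=d["mask"].astype(np.uint8);c=max(cv2.findContours(m,0,2)[0],key=cv2.contourArea)
r=cv2.minAreaRect(c);print(d["conf"],r);b=cv2.boxPoints(r);print([ray("top",*p,.012)[:2].round(4).tolist() for p in b])
for z in(.012,.03):
  pass
for cam in("top","scene"):
  for t in("magazine","rail_knob","lip_nominal","follower_nominal","strip"):
    print(cam,t,[(np.round(w(cam,d["at"]),4).tolist(),round(d["conf"],2)) for d in mark_of(cam,t)][:4])
E
```

```text
top tab 28 267.35714285714283 231.28571428571428 [0.4601 0.1423 0.037 ]
scene tab 66 372.6818181818182 216.78787878787878 [0.463  0.1496 0.034 ]
strip 0.63 188 [0.4226 0.0058] [-0.999  0.049] 0.09624232150902334
strip 0.63 205 [0.3683 0.2196] [-0.788  0.616] 0.09627075098836015
strip 0.46 163 [0.4614 0.1416] [-0.022  1.   ] 0.09403453747431421
strip 0.37 454 [0.6741 0.3706] [-0.837 -0.547] 0.08800330198217055
0.77 ((312.493896484375, 179.53553771972656), (99.43914794921875, 32.76972198486328), 9.688787460327148)
[[0.5855, 0.1651], [0.6781, 0.151], [0.6259, -0.1214], [0.5348, -0.1033]]
top magazine [([0.6139, 0.0396, 0.0041], 0.82)]
top rail_knob [([0.5831, -0.0788, 0.0648], 0.67)]
top lip_nominal [([0.6008, -0.0099, 0.0185], 0.94)]
top follower_nominal [([0.6138, 0.0749, 0.0144], 0.95), ([0.6013, -0.0077, 0.0203], 0.74)]
top strip [([0.3694, 0.2213, 0.0027], 0.73), ([0.4261, 0.0069, -0.0027], 0.46), ([0.4616, 0.1399, 0.0041], 0.45)]
scene magazine [([0.609, 0.0395, -0.0022], 0.86), ([0.5128, -0.3631, 0.0027], 0.56)]
scene rail_knob []
scene lip_nominal [([0.5952, -0.0064, 0.0226], 0.89), ([0.6759, 0.3755, 0.0031], 0.43)]
scene follower_nominal [([0.616, 0.0716, 0.0154], 0.66)]
scene strip [([0.3657, 0.2278, -0.0001], 0.91), ([0.4664, 0.1449, -0.002], 0.66), ([0.4165, 0.0103, -0.003], 0.61)]
```

View pics/crop1.png

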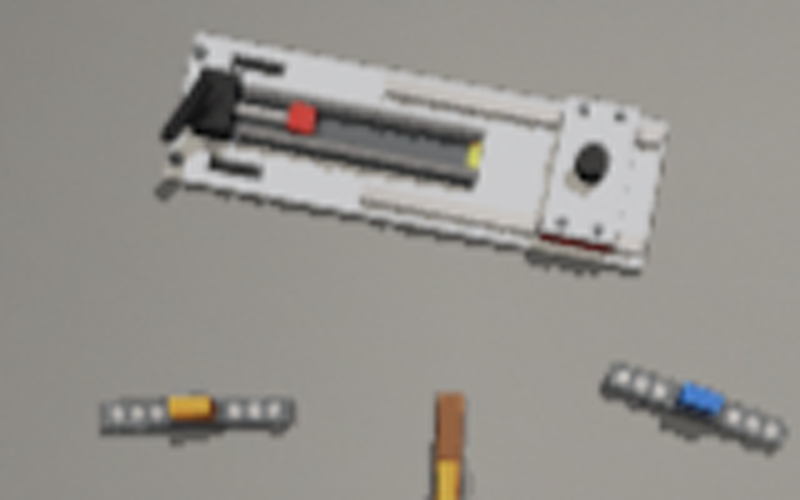

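The crop confirms the grey strip with the orange tab at crop (190,410). The brown and blue-tabbed strips stand apart. The lip is at crop (475,155), the follower at (302,118) and the knob at (590,162).

arm_command:
  plan:
    - [[0,0,0,6.7,0,0,0.06],[0,0,0,6.7,0,0,0.06],[0,0,0,6.7,0,0,0.06],[0,0,0,6.7,0,0,0.06],[0,0,0,6.7,0,0,0.06],[0,0,0,6.7,0,0,0.06],[0,0,0,6.7,0,0,0.06],[0,0,0,6.7,0,0,0.06],[0,0,0,6.7,0,0,0.06],[0,0,0,6.7,0,0,0.06],[0,0,0,6.7,0,0,0.06]]
  squeeze: 60

```text
t: 2.22
tool_pos: [0.1684, 0.6019, 0.2313]
tool_rot: [1.246, 1.185, -1.246]
contact_force: [0.1, 0.3, -0.1]
opening: 0.0598
```

arm_command:
  plan:
    - [[0,0.021,0.033,0,0,0,0.06],[0,0.021,0.033,0,0,0,0.06],[0,0.021,0.033,0,0,0,0.06],[0,0.021,0.033,0,0,0,0.06],[0,0.021,0.033,0,0,0,0.06],[0,0.021,0.033,0,0,0,0.06],[0,0.021,0.033,0,0,0,0.06],[0,0.021,0.033,0,0,0,0.06],[0,0.021,0.033,0,0,0,0.06],[0,0.021,0.033,0,0,0,0.06],[0,0.021,0.033,0,0,0,0.06],[0,0.021,0.033,0,0,0,0.06],[0,0.021,0.033,0,0,0,0.06],[0,0,0,0,0,0,0.06]]

```text
t: 3.38
tool_pos: [0.4272, 0.1413, 0.2318]
tool_rot: [1.25, 1.181, -1.237]
contact_force: [-0.7, 0.2, -0.1]
opening: 0.0596
```

```bash
cat >> h.py <<'E'
def go(x,y,z,ang):
    "shift in tool axes and turn about tool x to reach TCP xyz with jaw axis at ang deg"
    o=ctrl.get_obs();M=R.from_rotvec(o["tool_rot"]).as_matrix()
    a=np.degrees(np.arctan2(M[1,1],M[0,1]));print("t",round(o["t"],2),"tcp",np.round(o["tool_pos"],4),"jaw",round(a,2),"F",np.round(o["contact_force"],1),"open",round(o["opening"],4),"tilt",M[:,0].round(3))
    print("shift now",(M.T@(np.array([x,y,z])-o["tool_pos"])).round(4),"turn",round(a-ang,2))
E
python3 - <<'E'
from h import *
go(.462,.142,.1,1)
# magazine fit: colour centroids in both cameras, axis points
for cam,zl in(("top",0),("scene",0)):
    I=get_image(cam);H=cv2.cvtColor(I,cv2.COLOR_RGB2HSV)
    p0=np.array(pix(cam,(.60,-.008,.022)));p1=np.array(pix(cam,(.6155,.078,.0355)));p2=np.array(pix(cam,(.583,-.077,.0665)))
    yy,xx=np.mgrid[:400,:640]
    for n,p,m,z in(("lip",p0,(H[...,0]>20)&(H[...,0]<40)&(H[...,1]>90),.022),("fol",p1,((H[...,0]<8)|(H[...,0]>172))&(H[...,1]>130),.0355),("knob",p2,H[...,2]<70,.0665 if 0 else .06)):
        k=m&(np.hypot(xx-p[0],yy-p[1])<(9 if n!="fol" else 11))
        v,u=np.nonzero(k)
        if len(u): print(cam,n,len(u),u.mean().round(1),v.mean().round(1),ray(cam,u.mean(),v.mean(),z).round(4))
save(np.hstack([cv2.resize(I[165:265,260:360],None,fx=4,fy=4,interpolation=2),cv2.resize(get_image("top")[145:245,255:355],None,fx=4,fy=4,interpolation=2)]),"c2.png")
E
```

```text
t 3.38 tcp [0.4272 0.1413 0.2318] jaw -2.74 F [-0.7  0.2 -0.1] open 0.0596 tilt [ 0.008  0.002 -1.   ]
shift now [ 0.1321  0.0336 -0.0021] turn -3.74
top lip 7 324.4 180.3 [ 0.6005 -0.0105  0.022 ]
top fol 31 290.1 173.5 [0.6174 0.0826 0.0355]
top knob 31 347.6 182.6 [ 0.5837 -0.0712  0.06  ]
scene lip 1 297.0 205.0 [ 0.6018 -0.0056  0.022 ]
scene fol 34 307.1 223.6 [0.6211 0.0915 0.0355]
scene knob 39 291.6 180.8 [ 0.587  -0.0646  0.06  ]
```

arm_command:
  plan:
    - [[0.03,0.0336,-0.002,-3.7,0,0,0.04],[0.035,0,0,0,0,0,0.04],[0.035,0,0,0,0,0,0.04],[0.03,0,0,0,0,0,0.04],[0,0,0,0,0,0,0.04],[0,0,0,0,0,0,0.04]]

```text
t: 4.03
tool_pos: [0.4582, 0.1577, 0.1051]
tool_rot: [1.193, 1.223, -1.162]
contact_force: [-0.0, 0.1, 0.3]
opening: 0.0403
```

```bash
python3 - <<'E'
from h import *
go(.462,.142,.021,1)
a=get_image("scene");b=get_image("top")
save(np.hstack([cv2.resize(a[165:265,300:420],None,fx=4,fy=4,interpolation=2)[:, :400],cv2.resize(b[180:280,220:320],None,fx=4,fy=4,interpolation=2)]),"c3.png")
E
```

```text
t 4.03 tcp [0.4582 0.1577 0.1051] jaw 2.38 F [-0.   0.1  0.3] open 0.0403 tilt [ 0.017  0.009 -1.   ]
shift now [0.084  0.0018 0.0165] turn 1.38
```

View pics/c3.png

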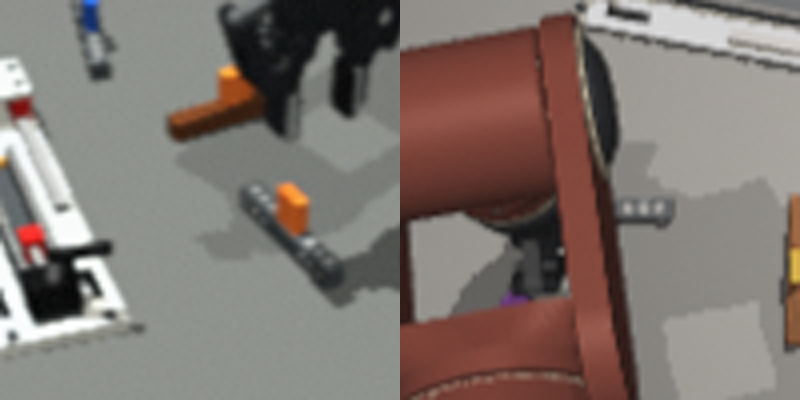

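The left crop (scene) shows the strip with its tab at crop (292,205) and the jaws above and behind it. In the right crop (top) the arm hides the tab, and the strip's end is at (645,210). I'm correcting position and tilt before descending.

arm_command:
  plan:
    - [[0.03,0.0018,0.0165,1.4,-0.5,-1.0,0.04],[0,0,0,0,0,0,0.04],[0,0,0,0,0,0,0.04]]

```text
t: 4.38
tool_pos: [0.467, 0.1437, 0.0841]
tool_rot: [1.204, 1.209, -1.183]
contact_force: [0.5, 0.2, 0.8]
opening: 0.04
```

```bash
cat >> h.py <<'E'
def go(x,y,z,ang):
    o=ctrl.get_obs();Q=R.from_rotvec(o["tool_rot"]);M=Q.as_matrix();a=np.radians(ang)
    c,s=np.cos(a),np.sin(a);D=np.array([[0,c,s],[0,s,-c],[-1,0,0]])
    print("t",round(o["t"],2),"tcp",np.round(o["tool_pos"],4),"F",np.round(o["contact_force"],1),"open",round(o["opening"],4))
    print("shift",(M.T@(np.array([x,y,z])-o["tool_pos"])).round(4),"turn",np.degrees((Q.inv()*R.from_matrix(D)).as_rotvec()).round(2))
E
python3 - <<'E'
from h import *
go(.462,.142,.021,1)
E
```

```text
t 4.38 tcp [0.467  0.1437 0.0841] F [0.5 0.2 0.8] open 0.04
shift [ 0.063  -0.006   0.0018] turn [ 0.12 -0.12 -0.87]
```

arm_command:
  plan:
    - [[0.02,-0.006,0.002,0.1,0,-0.9,0.03],[0.02,0,0,0,0,0,0.03],[0.012,0,0,0,0,0,0.03],[0.005,0,0,0,0,0,0.03],[0,0,0,0,0,0,0.03],[0,0,0,0,0,0,0.03]]

```text
t: 4.88
tool_pos: [0.4668, 0.1444, 0.0328]
tool_rot: [1.205, 1.213, -1.181]
contact_force: [-0.4, -0.1, 1.0]
opening: 0.0298
```

```bash
python3 - <<'E'
from h import *
go(.462,.142,.021,1)
E
```

```text
t 4.88 tcp [0.4668 0.1444 0.0328] F [-0.4 -0.1  1. ] open 0.0298
shift [ 0.0117 -0.005   0.0024] turn [ 0.15 -0.32 -0.81]
```

arm_command:
  plan:
    - [[0,-0.005,0.0024,0,-0.3,-0.8,0.03],[0,-0.004,0.001,0,-0.2,-0.4,0.03],[0.004,-0.003,0,0,0,0,0.03],[0.008,0,0,0,0,0,0.03],[0.004,0,0,0,0,0,0.03],[0,0,0,0,0,0,0.03]]

```text
t: 5.38
tool_pos: [0.4559, 0.141, 0.019]
tool_rot: [1.191, 1.218, -1.197]
contact_force: [-0.6, -0.8, 0.6]
opening: 0.0299
```

```bash
python3 - <<'E'
from h import *
go(.462,.142,.021,1)
a=get_image("scene")
save(a[170:260,320:440],"c4.png",5)
E
```

```text
t 5.38 tcp [0.4559 0.141  0.019 ] F [-0.6 -0.8  0.6] open 0.0299
shift [-0.002   0.0061 -0.0009] turn [0.17 0.17 0.13]
```

View pics/c4.png

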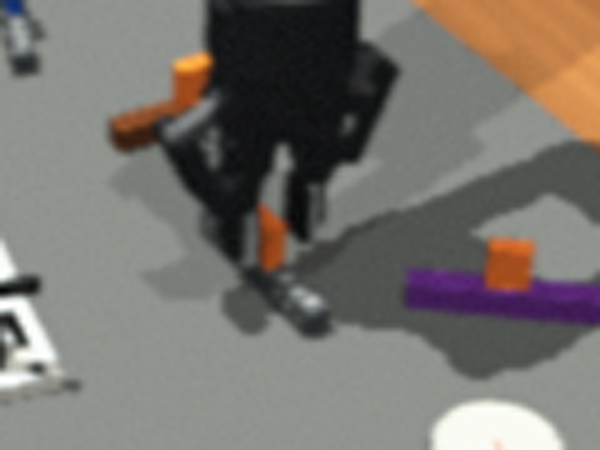

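The tab at crop (270,237) stands between the two fingers, so I'm nudging to centre and closing.

arm_command:
  plan:
    - [[-0.001,0.004,0,0,0,0,0.03],[0,0.002,0,0,0,0,0.03],[0,0,0,0,0,0,0.03],[0,0,0,0,0,0,0.015],[0,0,0,0,0,0,0.0],[0,0,0,0,0,0,0.0],[0,0,0,0,0,0,0.0],[0,0,0,0,0,0,0.0]]

```text
t: 6.1
tool_pos: [0.4631, 0.1411, 0.0202]
tool_rot: [1.191, 1.218, -1.197]
contact_force: [1.1, -0.3, -0.9]
opening: 0.0084
```

```bash
python3 - <<'E'
from h import *
go(.462,.142,.021,1)
E
```

```text
t 6.1 tcp [0.4631 0.1411 0.0202] F [ 1.1 -0.3 -0.9] open 0.0084
shift [-0.0008 -0.001  -0.0009] turn [0.16 0.17 0.13]
```

arm_command:
  plan:
    - [[-0.02,0,0,0,0,0,0],[-0.03,0,0,0,0,0,0],[-0.025,0,0,0,0,0,0],[0,0.018,0.018,0,0,0,0],[0,0.023,0.023,0,0,0,0],[0,0.023,0.023,0,0,0,0],[0,0.023,0.023,0,0,0,0],[0,0.023,0.023,0,0,0,0],[0,0.015,0.015,3,0,0,0],[0,0,0,4,0,0,0],[0,0,0,3,0,0,0],[0,0,0,0,0,0,0]]

```text
t: 7.1
tool_pos: [0.5933, 0.0124, 0.0944]
tool_rot: [1.319, 1.131, -1.334]
contact_force: [0.6, -0.5, -0.7]
opening: 0.0088
```

```bash
python3 - <<'E'
from h import *
go(.6028,.0081,.08,-10.8)
save(get_image("scene")[130:280,230:430],"c5.png",4)
E
```

```text
t 7.1 tcp [0.5933 0.0124 0.0944] F [ 0.6 -0.5 -0.7] open 0.0088
shift [0.0144 0.0102 0.0026] turn [1.63 0.31 0.39]
```

View pics/c5.png

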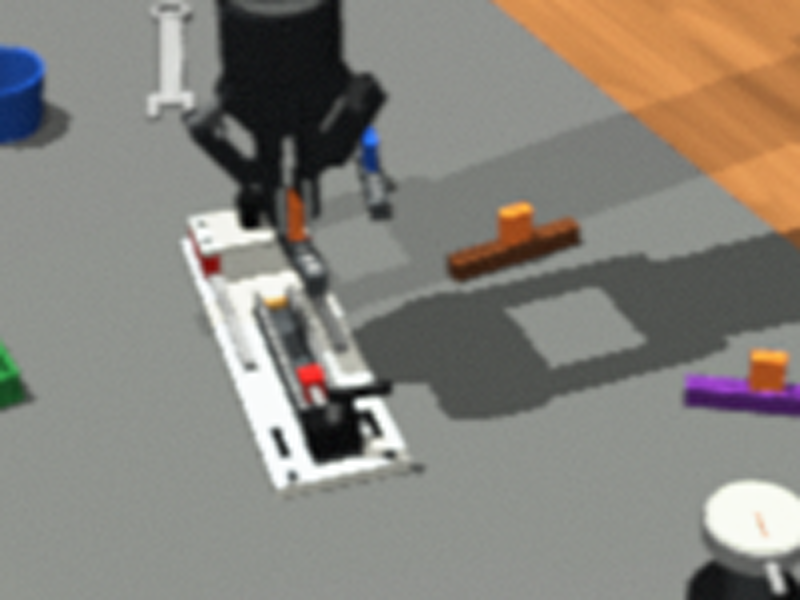

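The crop shows the strip held by its tab at crop (293,215), level and still just beside the channel. The lip is at (272,302) and the follower at (312,377).

arm_command:
  plan:
    - [[0.005,0.006,0.0015,0.8,0.2,0.2,0],[0.006,0.004,0.001,0.8,0.1,0.2,0],[0.006,0,0,0,0,0,0],[0,0,0,0,0,0,0],[0,0,0,0,0,0,0]]

```text
t: 7.57
tool_pos: [0.6017, 0.0093, 0.0741]
tool_rot: [1.343, 1.119, -1.344]
contact_force: [0.7, -0.1, -0.3]
opening: 0.0087
```

```bash
cat >> h.py <<'E'
O=np.array([.6088,.0395]);U=np.array([.187,.982])
def m2w(x,y=0): return O+x*U+y*np.array([-U[1],U[0]])
def mag():
    p=ctrl.get_obs()["tool_pos"];d=p[:2]-O;print("mag x %.4f y %.4f under %.4f"%(d@U,d@np.array([-U[1],U[0]]),p[2]-.0202))
E
python3 - <<'E'
from h import *
go(*m2w(-.032),.056,-10.8);mag()
I=get_image("scene");save(I[165:265,260:360],"c6.png",6)
H=cv2.cvtColor(get_image("top"),cv2.COLOR_RGB2HSV)
for n,q in(("lip",(*m2w(-.05),.022)),("fol",(*m2w(.04),.0355)),("end",(*m2w(.018),.053))):print(n,np.round(pix("scene",q),1))
E
```

```text
t 7.57 tcp [0.6017 0.0093 0.0741] F [ 0.7 -0.1 -0.3] open 0.0087
shift [0.0181 0.0013 0.001 ] turn [ 0.29 -0.02  0.11]
mag x -0.0310 y 0.0013 under 0.0539
lip [297.1 203.9]
fol [306.5 220.2]
end [303.8 209.7]
```

View pics/c6.png

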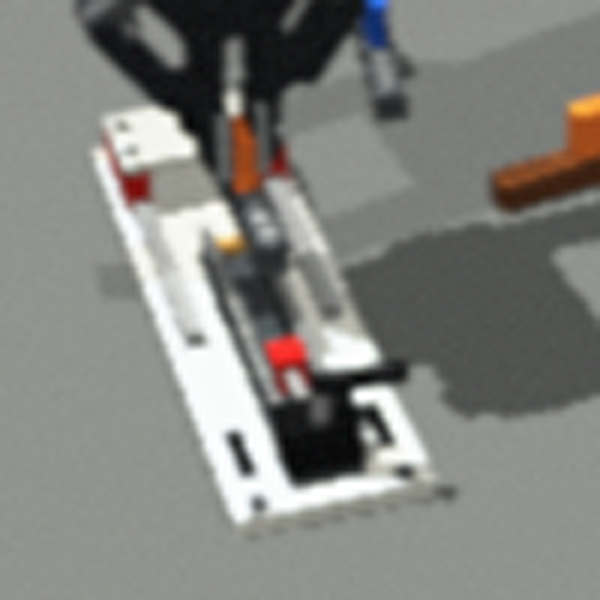

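The strip's front end is at crop (266,262), just over the channel. The follower is at (287,348) and the lip at (230,243). The measured channel line is about 2 mm further in tool +y.

arm_command:
  plan:
    - [[0.006,0.0012,0,0.3,0,0,0],[0.006,0.0012,0,0,0,0,0],[0.005,0,0,0,0,0,0],[0,0,0,0,0,0,0],[0,0,0,0,0,0,0]]

```text
t: 8.08
tool_pos: [0.6044, 0.0092, 0.056]
tool_rot: [1.347, 1.115, -1.347]
contact_force: [0.2, 0.6, -1.2]
opening: 0.0088
```

```bash
python3 - <<'E'
from h import *
go(*m2w(-.032,-.001),.0452,-10.8);mag()
I=get_image("scene");save(I[190:240,275:335],"c7.png",11)
E
```

```text
t 8.08 tcp [0.6044 0.0092 0.056 ] F [ 0.2  0.6 -1.2] open 0.0088
shift [ 0.0108 -0.0003  0.0014] turn [ 0.01 -0.03  0.05]
mag x -0.0305 y -0.0013 under 0.0358
```

View pics/c7.png

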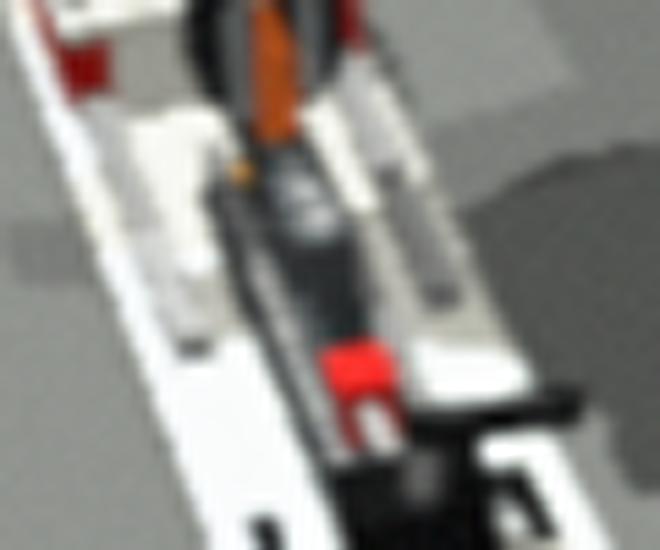

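The strip is over the channel mouth, its end near crop (320,250), the follower at (360,370) and the lip at (240,170). I'm lowering by feel.

arm_command:
  plan:
    - [[0.003,0,0,0,0,0,0],[0.002,0,0,0,0,0,0],[0,0,0,0,0,0,0],[0,0,0,0,0,0,0]]

```text
t: 8.47
tool_pos: [0.6045, 0.0092, 0.0508]
tool_rot: [1.347, 1.115, -1.347]
contact_force: [0.6, -0.3, -1.1]
opening: 0.0086
```

arm_command:
  plan:
    - [[0.002,0,0,0,0,0,0],[0.001,0,0,0,0,0,0],[0,0,0,0,0,0,0],[0,0,0,0,0,0,0]]

```text
t: 8.8
tool_pos: [0.6047, 0.0092, 0.0484]
tool_rot: [1.347, 1.115, -1.346]
contact_force: [-0.1, 0.2, -1.0]
opening: 0.0087
```

arm_command:
  plan:
    - [[0.0015,0,0,0,0,0,0],[0.001,0,0,0,0,0,0],[0,0,0,0,0,0,0],[0,0,0,0,0,0,0]]

```text
t: 9.13
tool_pos: [0.6048, 0.0092, 0.0485]
tool_rot: [1.346, 1.115, -1.347]
contact_force: [-1.2, 1.3, -0.8]
opening: 0.0085
```

arm_command:
  plan:
    - [[0.001,0,0,0,0,0,0],[0.0008,0,0,0,0,0,0],[0,0,0,0,0,0,0],[0,0,0,0,0,0,0]]

```text
t: 9.47
tool_pos: [0.6049, 0.0092, 0.0483]
tool_rot: [1.346, 1.116, -1.348]
contact_force: [-1.7, 0.7, -0.4]
opening: 0.009
```

arm_command:
  plan:
    - [[0,-0.001,0,0,0,0,0],[0,-0.001,0,0,0,0,0],[0.001,0,0,0,0,0,0],[0.001,0,0,0,0,0,0],[0,0,0,0,0,0,0]]

```text
t: 9.88
tool_pos: [0.6032, 0.0096, 0.045]
tool_rot: [1.347, 1.114, -1.346]
contact_force: [0.2, 0.2, -2.0]
opening: 0.0087
```

```bash
python3 - <<'E'
from h import *
go(*m2w(-.032,-.001),.0442,-10.8);mag()
E
```

```text
t 9.88 tcp [0.6032 0.0096 0.045 ] F [ 0.2  0.2 -2. ] open 0.0087
shift [0.0008 0.0009 0.0016] turn [ 0.01 -0.02 -0.  ]
mag x -0.0304 y -0.0001 under 0.0248
```

arm_command:
  plan:
    - [[0,0,-0.003,0,0,0,0],[0,0,-0.003,0,0,0,0],[0,0,0,0,0,0,0]]

```text
t: 10.13
tool_pos: [0.6045, 0.0157, 0.0444]
tool_rot: [1.347, 1.114, -1.347]
contact_force: [-1.0, 0.1, -1.0]
opening: 0.0089
```

arm_command:
  plan:
    - [[0,0,-0.002,0,0,0,0],[0,0,-0.002,0,0,0,0],[0,0,0,0,0,0,0]]

```text
t: 10.38
tool_pos: [0.6055, 0.0204, 0.0444]
tool_rot: [1.347, 1.114, -1.346]
contact_force: [0.1, 0.7, -1.6]
opening: 0.0088
```

arm_command:
  plan:
    - [[0,0,-0.0015,0,0,0,0],[0,0,-0.0015,0,0,0,0],[0,0,0,0,0,0,0]]

```text
t: 10.63
tool_pos: [0.6062, 0.0238, 0.0445]
tool_rot: [1.347, 1.114, -1.346]
contact_force: [-0.6, -0.7, -0.3]
opening: 0.0086
```

arm_command:
  plan:
    - [[0,0,-0.0015,0,0,0,0],[0,0,-0.0015,0,0,0,0],[0,0,0,0,0,0,0]]

```text
t: 10.88
tool_pos: [0.6069, 0.0271, 0.0446]
tool_rot: [1.347, 1.114, -1.346]
contact_force: [0.7, -0.9, -0.8]
opening: 0.0086
```

arm_command:
  plan:
    - [[0,0,-0.0015,0,0,0,0],[0,0,-0.0015,0,0,0,0],[0,0,0,0,0,0,0]]

```text
t: 11.13
tool_pos: [0.6073, 0.0288, 0.0448]
tool_rot: [1.344, 1.112, -1.347]
contact_force: [0.2, -2.1, -1.1]
opening: 0.0088
```

arm_command:
  plan:
    - [[0,0,-0.0015,0,0,0,0],[0,0,-0.0015,0,0,0,0],[0,0,0,0,0,0,0]]

```text
t: 11.38
tool_pos: [0.6077, 0.0309, 0.0449]
tool_rot: [1.343, 1.111, -1.349]
contact_force: [-0.6, -2.2, -1.1]
opening: 0.0084
```

arm_command:
  plan:
    - [[0,0,-0.0015,0,0,0,0],[0,0,-0.0015,0,0,0,0],[0,0,0,0,0,0,0]]

```text
t: 11.63
tool_pos: [0.6082, 0.0335, 0.045]
tool_rot: [1.342, 1.11, -1.35]
contact_force: [-0.4, -2.5, -1.3]
opening: 0.0091
```

arm_command:
  plan:
    - [[0,0,-0.0015,0,0,0,0],[0,0,-0.0015,0,0,0,0],[0,0,-0.0015,0,0,0,0],[0,0,0,0,0,0,0]]

```text
t: 11.97
tool_pos: [0.6091, 0.0375, 0.0451]
tool_rot: [1.34, 1.109, -1.351]
contact_force: [-0.8, -3.0, -0.9]
opening: 0.009
```

arm_command:
  plan:
    - [[0,0,-0.0015,0,0,0,0],[0,0,-0.0015,0,0,0,0],[0,0,0,0,0,0,0]]

```text
t: 12.22
tool_pos: [0.6097, 0.0402, 0.0451]
tool_rot: [1.339, 1.108, -1.351]
contact_force: [-1.2, -3.7, 0.1]
opening: 0.0083
```

```bash
python3 - <<'E'
from h import *
go(*m2w(.003,0),.0447,-10.8);mag()
E
```

```text
t 12.22 tcp [0.6097 0.0402 0.0451] F [-1.2 -3.7  0.1] open 0.0083
shift [ 0.0004 -0.0007 -0.0021] turn [ 0.01  0.51 -0.  ]
mag x 0.0009 y -0.0007 under 0.0249
```

arm_command:
  plan:
    - [[0,-0.0004,-0.001,0,0.5,0,0],[0,-0.0003,-0.001,0,0,0,0],[0,0,0,0,0,0,0]]

```text
t: 12.47
tool_pos: [0.6099, 0.0418, 0.0447]
tool_rot: [1.347, 1.112, -1.345]
contact_force: [-1.5, -3.9, -0.1]
opening: 0.0086
```

arm_command:
  plan:
    - [[0,0,-0.001,0,0,0,0],[0,0,-0.0008,0,0,0,0],[0,0,0,0,0,0,0]]

```text
t: 12.72
tool_pos: [0.6102, 0.0431, 0.0447]
tool_rot: [1.347, 1.112, -1.345]
contact_force: [0.1, -4.0, 0.2]
opening: 0.0084
```

arm_command:
  plan:
    - [[0,0,-0.001,0,0,0,0],[0,0,-0.0008,0,0,0,0],[0,0,0,0,0,0,0]]

```text
t: 12.97
tool_pos: [0.6104, 0.0442, 0.0448]
tool_rot: [1.345, 1.111, -1.346]
contact_force: [-0.5, -5.0, -1.0]
opening: 0.0086
```

arm_command:
  plan:
    - [[0,0,-0.001,0,0,0,0],[0,0,-0.0008,0,0,0,0],[0,0,0,0,0,0,0]]

```text
t: 13.22
tool_pos: [0.6105, 0.0441, 0.045]
tool_rot: [1.342, 1.109, -1.349]
contact_force: [0.1, -4.1, -0.2]
opening: 0.0089
```

```bash
python3 - <<'E'
from h import *
go(*m2w(.003,0),.0447,-10.8);mag()
E
```

```text
t 13.22 tcp [0.6105 0.0441 0.045 ] F [ 0.1 -4.1 -0.2] open 0.0089
shift [ 0.0003 -0.0008  0.0019] turn [ 0.03  0.34 -0.08]
mag x 0.0049 y -0.0008 under 0.0248
```

arm_command:
  plan:
    - [[0,-0.0004,0.001,0,0.3,0,0],[0,-0.0003,0.0005,0,0,0,0],[0,0,0,0,0,0,0]]

```text
t: 13.47
tool_pos: [0.6101, 0.043, 0.0447]
tool_rot: [1.349, 1.112, -1.344]
contact_force: [-0.1, -4.7, -0.2]
opening: 0.0085
```

arm_command:
  plan:
    - [[0.0015,0,0,0,0,0,0],[0.0015,0,0,0,0,0,0],[0,0,0,0,0,0,0],[0,0,0,0,0,0,0]]

```text
t: 13.8
tool_pos: [0.6101, 0.043, 0.0424]
tool_rot: [1.349, 1.112, -1.344]
contact_force: [-1.0, -4.3, 0.6]
opening: 0.0086
```

```bash
python3 - <<'E'
from h import *
go(*m2w(.0035,0),.0362,-10.8);mag()
E
```

```text
t 13.8 tcp [0.6101 0.043  0.0424] F [-1.  -4.3  0.6] open 0.0086
shift [ 0.0062 -0.0007  0.0002] turn [ 0.01 -0.07 -0.17]
mag x 0.0037 y -0.0007 under 0.0222
```

arm_command:
  plan:
    - [[0.0015,-0.0003,0,0,0,0,0],[0.0015,0,0,0,0,0,0],[0,0,0,0,0,0,0],[0,0,0,0,0,0,0]]

```text
t: 14.13
tool_pos: [0.6102, 0.043, 0.0398]
tool_rot: [1.349, 1.112, -1.343]
contact_force: [-1.8, -4.8, 1.7]
opening: 0.0085
```

arm_command:
  plan:
    - [[0.0015,0,0,0,0,0,0],[0.0015,0,0,0,0,0,0],[0,0,0,0,0,0,0],[0,0,0,0,0,0,0]]

```text
t: 14.47
tool_pos: [0.6102, 0.043, 0.0367]
tool_rot: [1.349, 1.112, -1.343]
contact_force: [-1.4, -3.7, 2.0]
opening: 0.0085
```

```bash
python3 - <<'E'
from h import *
go(*m2w(.0035,0),.0362,-10.8);mag()
E
```

```text
t 14.47 tcp [0.6102 0.043  0.0367] F [-1.4 -3.7  2. ] open 0.0085
shift [ 0.0005 -0.0007  0.0002] turn [ 0.02 -0.07 -0.19]
mag x 0.0037 y -0.0007 under 0.0165
```

arm_command:
  plan:
    - [[0.001,-0.0002,0,0,0,0,0],[0.001,0,0,0,0,0,0],[0,0,0.0008,0,0,0,0],[0,0,0.0008,0,0,0,0],[0,0,0,0,0,0,0]]

```text
t: 14.88
tool_pos: [0.6101, 0.0425, 0.0363]
tool_rot: [1.35, 1.114, -1.342]
contact_force: [-2.1, -4.9, 2.5]
opening: 0.0087
```

```bash
python3 - <<'E'
from h import *
go(*m2w(.0035,0),.0362,-10.8);mag()
E
```

```text
t 14.88 tcp [0.6101 0.0425 0.0363] F [-2.1 -4.9  2.5] open 0.0087
shift [ 0.0001 -0.0007 -0.0003] turn [ 0.04 -0.15 -0.19]
mag x 0.0032 y -0.0007 under 0.0161
```

arm_command:
  plan:
    - [[0,-0.0005,0.001,0,0,0,0],[0,0,0.001,0,0,0,0],[0,0,0.0005,0,0,0,0],[0,0,0,0,0,0,0]]

```text
t: 15.22
tool_pos: [0.6098, 0.0415, 0.0363]
tool_rot: [1.353, 1.114, -1.339]
contact_force: [0.8, -3.4, 1.5]
opening: 0.0085
```

arm_command:
  plan:
    - [[0,0,0,0,0,0,0.02],[0,0,0,0,0,0,0.03],[0,0,0,0,0,0,0.03],[0,0,0,0,0,0,0.03]]

```text
t: 15.55
tool_pos: [0.6091, 0.0431, 0.0353]
tool_rot: [1.355, 1.118, -1.339]
contact_force: [0.5, -0.4, -0.5]
opening: 0.0304
```

```bash
python3 - <<'E'
from h import *
go(*m2w(-.118,0),.1,-10.8);mag()
E
```

```text
t 15.55 tcp [0.6091 0.0431 0.0353] F [ 0.5 -0.4 -0.5] open 0.0304
shift [-0.0658  0.0006  0.121 ] turn [ 0.03 -0.52 -0.18]
mag x 0.0036 y 0.0004 under 0.0151
```

arm_command:
  plan:
    - [[-0.01,0,0,0,0,0,0.04],[-0.025,0,0,0,0,0,0.045],[-0.03,0,0,0,0,0,0.045],[0,0,0.02,0,-0.3,0,0.045],[0,0,0.03,0,-0.2,0,0.045],[0,0,0.03,0,0,0,0.045],[0,0,0.03,0,0,0,0.045],[0,0,0.009,0,0,0,0.045],[0,0,0,0,0,0,0.045],[0,0,0,0,0,0,0.045]]

```text
t: 16.38
tool_pos: [0.5874, -0.0763, 0.1098]
tool_rot: [1.349, 1.111, -1.336]
contact_force: [0.4, 0.6, 0.6]
opening: 0.045
```

```bash
python3 - <<'E'
from h import *
k=np.array([.5836,-.0757]);d=k-O;print("knob mag",d@U,d@np.array([-U[1],U[0]]))
go(*m2w(-.119,0),.06,-10.8);mag()
I=get_image("scene");save(I[155:255,260:360],"c8.png",6)
E
```

```text
knob mag -0.1178388 0.003203999999999999
t 16.38 tcp [ 0.5874 -0.0763  0.1098] F [0.4 0.6 0.6] open 0.045
shift [ 0.0498 -0.0011  0.0013] turn [ 0.23 -0.15 -0.48]
mag x -0.1177 y -0.0007 under 0.0896
```

View pics/c8.png

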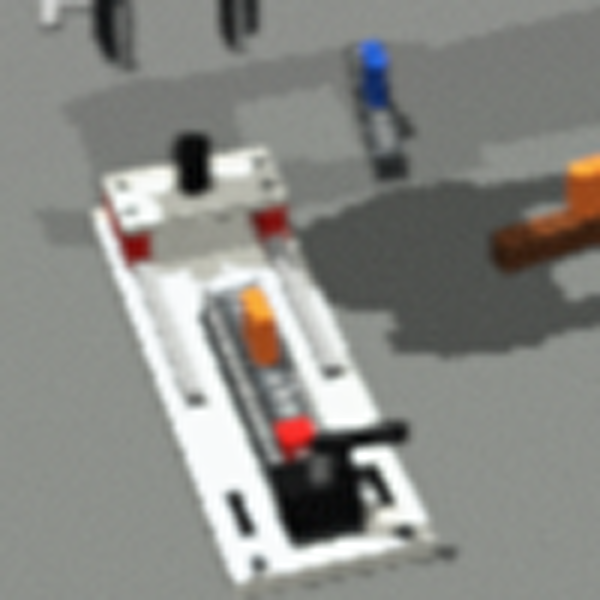

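The strip lies in the channel with its tab at crop (260,330), flush with the walls and against the follower at (293,435). The rail is open with its knob at (192,160). Next I'm gripping the knob.

arm_command:
  plan:
    - [[0.015,-0.001,0.001,0.2,0,-0.4,0.045],[0.02,0,0,0,0,0,0.045],[0.02,0,0,0,0,0,0.045],[0.009,0,0,0,0,0,0.045],[0,0,0,0,0,0,0.045],[0,0,0,0,0,0,0.045]]

```text
t: 16.93
tool_pos: [0.587, -0.0699, 0.0401]
tool_rot: [1.344, 1.122, -1.339]
contact_force: [-0.4, -0.3, 0.9]
opening: 0.0452
```

```bash
python3 - <<'E'
from h import *
go(*m2w(-.119,0),.046,-10.8);mag()
I=get_image("scene");save(I[145:225,250:350],"c9.png",6)
E
```

```text
t 16.93 tcp [ 0.587  -0.0699  0.0401] F [-0.4 -0.3  0.9] open 0.0452
shift [-0.0059  0.0009  0.0074] turn [ 0.46 -0.26  0.07]
mag x -0.1115 y 0.0010 under 0.0199
```

View pics/c9.png

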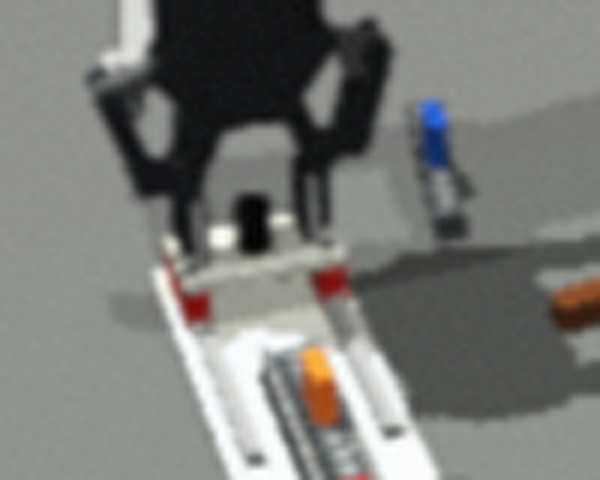

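The jaws straddle the knob at crop (253,222). They are a little low and 7 mm forward, so I'm raising, shifting back and closing.

arm_command:
  plan:
    - [[-0.005,0.0005,0.004,0.4,0,0,0.045],[-0.003,0,0.003,0,0,0,0.045],[0,0,0,0,0,0,0.045],[0,0,0,0,0,0,0.01],[0,0,0,0,0,0,0.01],[0,0,0,0,0,0,0.01],[0,0,0,0,0,0,0.01]]
  squeeze: 40

```text
t: 17.57
tool_pos: [0.5846, -0.0771, 0.0534]
tool_rot: [1.347, 1.123, -1.348]
contact_force: [6.1, 0.2, -6.1]
opening: 0.0159
```

```bash
python3 - <<'E'
from h import *
go(*m2w(-.119,0),.048,-10.8);mag()
E
```

```text
t 17.57 tcp [ 0.5846 -0.0771  0.0534] F [ 6.1  0.2 -6.1] open 0.0159
shift [ 0.0054  0.002  -0.0001] turn [ 0.05 -0.27  0.36]
mag x -0.1190 y 0.0019 under 0.0332
```

arm_command:
  plan:
    - [[0.001,-0.001,-0.003,0,0,0,0.01],[0,0,-0.005,0,0,0,0.01],[0,0,-0.005,0,0,0,0.01],[0,0,-0.005,0,0,0,0.01],[0,0,0,0,0,0,0.01]]

```text
t: 17.98
tool_pos: [0.5882, -0.0607, 0.0534]
tool_rot: [1.345, 1.116, -1.349]
contact_force: [0.8, -0.8, -0.9]
opening: 0.0158
```

```bash
python3 - <<'E'
from h import *
go(*m2w(-.047,.002),.0535,-10.8);mag()
E
```

```text
t 17.98 tcp [ 0.5882 -0.0607  0.0534] F [ 0.8 -0.8 -0.9] open 0.0158
shift [-0.0001 -0.0006 -0.0553] turn [0.01 0.03 0.14]
mag x -0.1023 y 0.0014 under 0.0332
```

arm_command:
  plan:
    - [[0,0,-0.006,0,0,0,0.01],[0,0,-0.006,0,0,0,0.01],[0,0,-0.006,0,0,0,0.01],[0,0,-0.006,0,0,0,0.01],[0,0,-0.006,0,0,0,0.01],[0,0,-0.006,0,0,0,0.01],[0,0,-0.005,0,0,0,0.01],[0,0,0,0,0,0,0.01]]

```text
t: 18.65
tool_pos: [0.5977, -0.0162, 0.0534]
tool_rot: [1.344, 1.113, -1.347]
contact_force: [1.5, -4.5, 0.1]
opening: 0.0162
```

```bash
python3 - <<'E'
from h import *
go(*m2w(-.047,.002),.0535,-10.8);mag()
E
```

```text
t 18.65 tcp [ 0.5977 -0.0162  0.0534] F [ 1.5 -4.5  0.1] open 0.0162
shift [-0.0001 -0.0015 -0.0098] turn [0.07 0.12 0.01]
mag x -0.0568 y 0.0005 under 0.0332
```

arm_command:
  plan:
    - [[0,0,-0.003,0,0,0,0.01],[0,0,-0.003,0,0,0,0.01],[0,0,0,0,0,0,0.01]]

```text
t: 18.9
tool_pos: [0.5977, -0.0164, 0.0535]
tool_rot: [1.329, 1.105, -1.355]
contact_force: [3.2, 2.9, -2.0]
opening: 0.0157
```

arm_command:
  plan:
    - [[0,0,-0.002,0,0,0,0.01],[0,0,-0.002,0,0,0,0.01],[0,0,0,0,0,0,0.01]]

```text
t: 19.15
tool_pos: [0.5977, -0.0164, 0.0536]
tool_rot: [1.322, 1.1, -1.36]
contact_force: [2.5, 0.7, -1.3]
opening: 0.0158
```

arm_command:
  plan:
    - [[0,0,-0.002,0,0,0,0.01],[0,0,-0.002,0,0,0,0.01],[0,0,-0.002,0,0,0,0.01]]

```text
t: 19.4
tool_pos: [0.5977, -0.0163, 0.0536]
tool_rot: [1.311, 1.093, -1.367]
contact_force: [0.3, -10.9, -0.0]
opening: 0.0156
```

```bash
python3 - <<'E'
from h import *
go(*m2w(-.047,.002),.0535,-10.8);mag()
E
```

```text
t 19.4 tcp [ 0.5977 -0.0163  0.0536] F [  0.3 -10.9  -0. ] open 0.0156
shift [-0.0003 -0.0015 -0.0099] turn [0.22 2.24 0.2 ]
mag x -0.0569 y 0.0005 under 0.0334
```

```bash
python3 - <<'E'
from h import *
I=get_image("scene")
save(I[150:250,260:360],"c10.png",6)
E
```

```text
(no output)
```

View pics/c10.png

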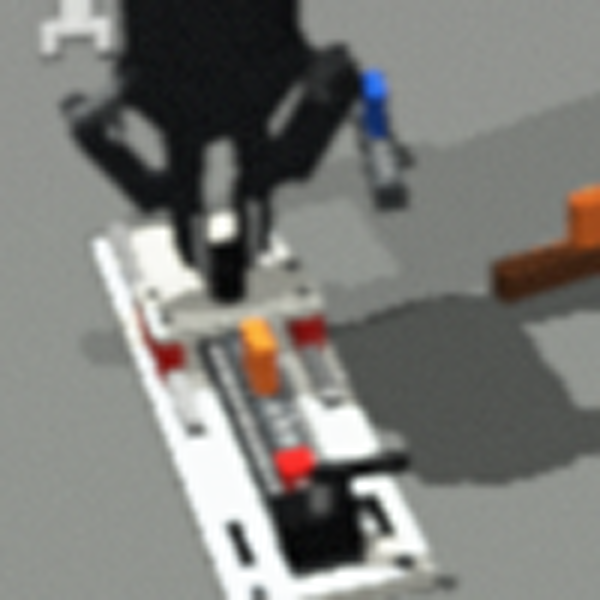

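The crop shows the rail forward over the strip's tail. Its front edge runs from about (155,332) to (322,300), the knob is at (228,265) between the pads, and the tab at (260,355) is clear. I'm comparing the front edge with the closed position by projection.

```bash
python3 - <<'E'
from h import *
f=lambda x,y,z:((np.array(pix("scene",(*m2w(x,y),z)))-[260,150])*6).round(0)
for x in(-.045,-.04,-.035,-.03,-.025):print(x,"front corners",f(x,.038,.0415),f(x,-.038,.0415),"tab top ctr at s",f(.002,0,.059))
for x in(-.062,-.057,-.052,-.047):print(x,"knob top",f(x,0,.0665),"knob base",f(x,0,.0415))
I=get_image("top")
for d in mark_of("scene","rail_knob"): p=w("scene",d["at"]);print(p.round(4),(p[:2]-O)@U,d["conf"])
for d in mark_of("top","rail_knob"): p=w("top",d["at"]);print(p.round(4),(p[:2]-O)@U,d["conf"])
E
```

```text
-0.045 front corners [306. 278.] [140. 313.] tab top ctr at s [252. 325.]
-0.04 front corners [309. 285.] [143. 319.] tab top ctr at s [252. 325.]
-0.035 front corners [312. 291.] [146. 326.] tab top ctr at s [252. 325.]
-0.03 front corners [316. 297.] [149. 332.] tab top ctr at s [252. 325.]
-0.025 front corners [319. 304.] [152. 339.] tab top ctr at s [252. 325.]
-0.062 knob top [211. 228.] knob base [213. 274.]
-0.057 knob top [214. 235.] knob base [216. 280.]
-0.052 knob top [217. 241.] knob base [219. 286.]
-0.047 knob top [220. 247.] knob base [222. 293.]
[ 0.5979 -0.0083  0.0687] -0.04901361818046917 0.6
```

The front edge matches x = -30 (closed), and the mark puts the knob at -49, where about -50 is expected. It no longer moved under roughly 11 N, so the rail is on its stop. I'm relaxing, letting go and retreating.

arm_command:
  plan:
    - [[0,0,0,0,0,0,0.03],[0,0,0,0,0,0,0.045],[0,0,0,0,0,0,0.045],[-0.02,0,0,0,1,0,0.045],[-0.03,0,0,0,1,0,0.045],[-0.04,0,0,0,0,0,0.045],[-0.03,-0.02,0.02,0,0,0,0.045],[0,-0.03,0.025,0,0,0,0.045],[0,-0.03,0.025,0,0,0,0.045],[0,-0.03,0.025,0,0,0,0.045],[0,-0.03,0.025,0,0,0,0.045],[0,0,0,0,0,0,0.045],[0,0,0,0,0,0,0.045]]

```text
t: 20.68
tool_pos: [0.4332, -0.1003, 0.1806]
tool_rot: [1.346, 1.134, -1.335]
contact_force: [0.9, -0.1, 0.0]
opening: 0.0451
```

```bash
python3 - <<'E'
from h import *
go(*m2w(-.047,.002),.0535,-10.8)
a=get_image("scene");b=get_image("top")
for c in("scene","top"):
  for n in("rail_knob","strip"):
    for d in mark_of(c,n)[:4]: p=w(c,d["at"]);q=p[:2]-O;print(c,n,p.round(4),"mag x %.4f y %.4f"%(q@U,q@[-U[1],U[0]]),round(d["conf"],2))
save(np.hstack([cv2.resize(I,None,fx=5,fy=5,interpolation=2) for I in(a[170:260,270:350],b[145:235,260:340])]),"c11.png")
E
```

```text
t 20.68 tcp [ 0.4332 -0.1003  0.1806] F [ 0.9 -0.1  0. ] open 0.0451
shift [ 0.1279  0.1465 -0.1199] turn [ 0.72 -0.72  0.31]
scene rail_knob [0.6152 0.0755 0.0166] mag x 0.0365 y 0.0004 0.68
scene rail_knob [ 0.5962 -0.008   0.067 ] mag x -0.0490 y 0.0035 0.65
scene strip [0.364  0.2245 0.0007] mag x 0.1359 y 0.2750 0.91
scene strip [ 0.4202  0.0099 -0.001 ] mag x -0.0643 y 0.1797 0.78
scene strip [ 0.5964 -0.011   0.0694] mag x -0.0519 y 0.0027 0.63
scene strip [0.6136 0.043  0.014 ] mag x 0.0043 y -0.0041 0.54
top rail_knob [ 0.5969 -0.017   0.0658] mag x -0.0578 y 0.0011 0.64
top strip [ 0.4205  0.008  -0.0018] mag x -0.0661 y 0.1791 0.66
top strip [0.3699 0.2219 0.0013] mag x 0.1345 y 0.2687 0.52
top strip [0.6091 0.0415 0.0154] mag x 0.0020 y 0.0001 0.48
```

View pics/c11.png

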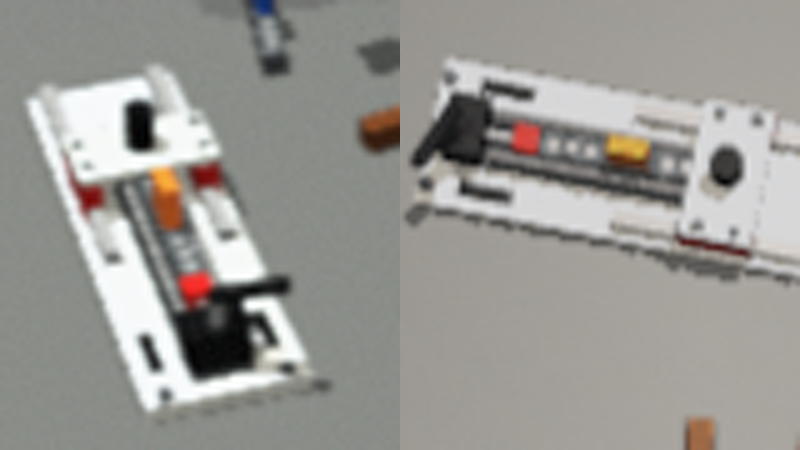

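The crop shows the rail over the tail with the strip flush. But the travel by marks and TCP is about 62 mm, short of 72, so I'm measuring the displacement against the first pictures.

```bash
python3 - <<'E'
from h import *
for c,z in(("top",.0665),("scene",.054)):
    A=cv2.imread(f"pics/{c}0.png");B=get_image(c)[...,::-1]
    r=[]
    for I,x in((A,-.12),(B,-.053)):
        p=np.array(pix(c,(*m2w(x,.002),.056)));yy,xx=np.mgrid[:400,:640]
        k=(I.max(2)<75)&(np.hypot(xx-p[0],yy-p[1])<8);v,u=np.nonzero(k)
        q=ray(c,u.mean(),v.mean(),z);r.append(q[:2]);print(c,len(u),u.mean().round(2),v.mean().round(2),"mag",((q[:2]-O)@U).round(4))
    print(c,"travel",(r[1]-r[0])@U)
    # template match of rail top
    g=[cv2.cvtColor(np.ascontiguousarray(i),6) for i in(A,B)]
    p=np.round(pix(c,(*m2w(-.122),.05))).astype(int);h=14;T=g[0][p[1]-h:p[1]+h,p[0]-h:p[0]+h]
    S=cv2.matchTemplate(g[1],T,5);l=cv2.minMaxLoc(S);n=np.array(l[3])+h
    print("tmpl",l[1],p,n,"travel",(ray(c,*n,.045)-ray(c,*p.astype(float),.045))[:2]@U)
for x in(-.102,-.04,-.03):print(x,[np.round(pix("top",(*m2w(x,y),.0415)),1) for y in(.038,-.038)])
E
```

```text
top 34 347.65 182.32 mag -0.1134
top 32 324.78 178.16 mag -0.0523
top travel 0.06109582732070487
tmpl 0.7513067126274109 [351 183] [328 179] travel 0.06254769024537371
scene 48 291.69 181.52 mag -0.1114
scene 38 297.63 195.13 mag -0.0458
scene travel 0.0656490217313116
tmpl 0.7411223649978638 [290 181] [296 194] travel 0.06404439870125009
-0.102 [array([340.9, 195.7]), array([345.5, 168.7])]
-0.04 [array([318. , 191.8]), array([322.9, 164.9])]
-0.03 [array([314.3, 191.2]), array([319.3, 164.2])]
```

The pictures put the knob at about -49 mm now (closed is about -50) and at about -112 mm at the start, so the rail may have started some 8–10 mm in. A firm push from behind the knob will settle it.

arm_command:
  plan:
    - [[0,0.03,-0.015,0.7,-0.7,0.3,0.0],[0,0.03,-0.015,0,0,0,0.0],[0,0.03,-0.015,0,0,0,0.0],[0,0.03,-0.016,0,0,0,0.0],[0,0.025,-0.014,0,0,0,0.0],[0.03,0,0,0,0,0,0.0],[0.03,0,0,0,0,0,0.0],[0.025,0,0,0,0,0,0.0],[0,0,0,0,0,0,0.0],[0,0,0,0,0,0,0.0]]

```text
t: 21.92
tool_pos: [0.6041, -0.0456, 0.0895]
tool_rot: [1.34, 1.119, -1.341]
contact_force: [0.1, 0.1, 2.0]
opening: 0.0005
```

```bash
python3 - <<'E'
from h import *
go(*m2w(-.09,.002),.05,-10.8);mag()
E
```

```text
t 21.92 tcp [ 0.6041 -0.0456  0.0895] F [0.1 0.1 2. ] open 0.0005
shift [ 0.0396 -0.0133  0.0053] turn [0.5  0.02 0.05]
mag x -0.0845 y -0.0113 under 0.0693
```

arm_command:
  plan:
    - [[0,-0.007,0.003,0.5,0,0,0.0],[0,-0.006,0.002,0,0,0,0.0],[0.015,0,0,0,0,0,0.0],[0.015,0,0,0,0,0,0.0],[0.008,0,0,0,0,0,0.0],[0,0,0,0,0,0,0.0],[0,0,0,0,0,0,0.0]]

```text
t: 22.5
tool_pos: [0.5933, -0.05, 0.0617]
tool_rot: [1.352, 1.101, -1.338]
contact_force: [0.6, -0.6, -0.8]
opening: -0.0002
```

```bash
python3 - <<'E'
from h import *
go(*m2w(-.07,.002),.05,-10.8);mag()
E
```

```text
t 22.5 tcp [ 0.5933 -0.05    0.0617] F [ 0.6 -0.6 -0.8] open -0.0002
shift [ 0.0116 -0.0038 -0.0209] turn [-0.08  0.05 -0.8 ]
mag x -0.0908 y -0.0016 under 0.0415
```

arm_command:
  plan:
    - [[0.006,-0.003,0,0,0,-0.7,0.0],[0.005,-0.001,0,0,0,0,0.0],[0,0,-0.004,0,0,0,0.0],[0,0,-0.004,0,0,0,0.0],[0,0,-0.003,0,0,0,0.0],[0,0,0,0,0,0,0.0]]

```text
t: 23.0
tool_pos: [0.5936, -0.0381, 0.054]
tool_rot: [1.35, 1.107, -1.344]
contact_force: [0.3, -0.5, -0.7]
opening: -0.0004
```

arm_command:
  plan:
    - [[0,0,-0.003,0,0,0,0.0],[0,0,-0.003,0,0,0,0.0],[0,0,0,0,0,0,0.0]]

```text
t: 23.25
tool_pos: [0.5952, -0.0311, 0.0543]
tool_rot: [1.35, 1.107, -1.343]
contact_force: [-0.6, 0.7, -0.2]
opening: 0.0004
```

arm_command:
  plan:
    - [[0,0,-0.003,0,0,0,0.0],[0,0,-0.003,0,0,0,0.0],[0,0,0,0,0,0,0.0]]

```text
t: 23.5
tool_pos: [0.5956, -0.03, 0.0545]
tool_rot: [1.338, 1.1, -1.349]
contact_force: [0.8, 0.5, -0.3]
opening: -0.0002
```

```bash
python3 - <<'E'
from h import *
go(*m2w(-.07,.002),.05,-10.8);mag()
E
```

```text
t 23.5 tcp [ 0.5956 -0.03    0.0545] F [ 0.8  0.5 -0.3] open -0.0002
shift [ 0.0044 -0.002  -0.0008] turn [ 0.04  0.76 -0.38]
mag x -0.0707 y 0.0000 under 0.0343
```

Contact came at x = -70.7, which puts the knob centre (+11 +9) at about -50.7, the closed position. One firmer push will confirm the stop.

arm_command:
  plan:
    - [[0,0,-0.004,0,0.7,0,0.0],[0,0,-0.005,0,0,0,0.0],[0,0,-0.005,0,0,0,0.0]]

```text
t: 23.75
tool_pos: [0.5959, -0.0291, 0.0547]
tool_rot: [1.322, 1.093, -1.357]
contact_force: [-5.0, -18.8, 1.7]
opening: 0.0001
```

```bash
python3 - <<'E'
from h import *
go(*m2w(-.07,.002),.05,-10.8);mag()
E
```

```text
t 23.75 tcp [ 0.5959 -0.0291  0.0547] F [ -5.  -18.8   1.7] open 0.0001
shift [ 0.0046 -0.0021 -0.    ] turn [ 0.22  1.71 -0.26]
mag x -0.0698 y -0.0001 under 0.0345
```

Nearly 19 N moved it no further than a tilt's worth, so the rail is at its stop. I'm backing off, lifting clear and handing in.

arm_command:
  plan:
    - [[0,0,0.006,0,1,0,0.0],[0,0,0.006,0,0.5,0,0.0],[-0.02,0,0,0,0,0,0.0],[-0.03,0,0,0,0,0,0.0],[-0.03,0,0,0,0,0,0.0],[-0.02,-0.03,0,0,0,0,0.0],[0,-0.03,0.01,0,0,0,0.0],[0,-0.03,0.01,0,0,0,0.0],[0,-0.03,0.01,0,0,0,0.0],[0,0,0,0,0,0,0.0],[0,0,0,0,0,0,0.0]]

```text
t: 24.67
tool_pos: [0.4652, -0.0462, 0.1582]
tool_rot: [1.353, 1.117, -1.337]
contact_force: [1.0, 0.0, 0.1]
opening: 0.0004
```

```bash
python3 - <<'E'
from h import *
go(*m2w(-.07,.002),.05,-10.8)
a=get_image("scene");b=get_image("top")
save(np.hstack([cv2.resize(I,None,fx=5,fy=5,interpolation=2) for I in(a[170:260,270:350],b[145:235,260:340])]),"c12.png")
E
```

```text
t 24.67 tcp [ 0.4652 -0.0462  0.1582] F [1.  0.  0.1] open 0.0004
shift [ 0.109   0.1226 -0.04  ] turn [ 0.15 -0.46 -0.24]
```

```bash
python3 -c "
from h import *
finish_job()"
```

```text
the job is handed in; nothing more can be done
```

I loaded the orange-tabbed steel strip into the channel, closed the rail over it, let go and handed the job in at about 25 s.

- **Loading:** I slid the strip in over the lip and pressed it to the follower's hard stop. The readings there were about 4–5 N, well under the 25 N limit. That put the channel offset s at about +2 mm. I backed off about 1 mm and lowered it behind the lip. Its underside read z = 16.1 mm, where 16 is fully down, and the strip mark from the top camera agreed at x = +2.0 mm.
- **Rail closed:** It stopped dead, and a second push on the knob at about 19 N moved the fingers only about 1 mm, with the tool tilting. The contact put the knob at about -50.7 mm, where I expect it at about -50 when closed. The gap behind the tail matched too: the rail passed over the strip without being blocked.
- **Checks that disagreed:**
  - The rail's travel measured only about 61–66 mm, not 72. I put this down to the rail starting about 8–10 mm in and to camera error; the mark networks read the closed knob anywhere from -49 to -58 mm.
  - The last picture, taken after the second push and retreat, could not be viewed because the picture limit was reached. The one before that push showed the strip flush in the channel and the rail over its tail.

The gripper touched only the strip, the magazine and the rail.

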